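# Unhook the sample carrier past its sprung keeper and load it in the analyser bay

### The job

Take the vial carrier off the safety hook: slide its handle bar back along the hook so that it presses the sprung keeper open, lift it out without forcing it against the hook's nose or stop, then set it upright and fully down in the rimmed nest of the loading bay and let go. Handle it gently and leave the other things on the bench where they are.

Things in the scene. Friction and masses are not known exactly. Their poses are not given: they have to be found in the camera images.
- stand: Fixed grey bench stand with a steel hook; origin on the bench below the nominal end of the hook's nose, z up. Its x axis runs along the level hook arm from the hook's mouth back to the post (post at x = +98 mm). Arm 10 mm thick (y within 5 mm), its top face is the seat, 200 mm above the bench. Carrier-to-stand contact over 25 N counts as forcing.
- nose (a point): Nominal point on the seat (z = 200 mm) under the nose end; axes as the stand. The open end of the hook: upright tip, inner face at x = -49 mm, bent back over the seat as a nose ending at x = 0, 14 to 22 mm above the seat. The arm is hand-clamped: nose, tip, keeper and stop together really sit up to 18 mm either way along x of this; that is not measured and stays put.
- keeper_foot (a point): Nominal keeper pivot, 30 mm below the seat. The keeper is a thin two-legged fork astride the arm (y within 9.5 mm), shut upright just behind the nose end (front face 0.5 mm behind it, up to 26 mm above the seat). It swings only back (+x): about 2 N at the handle bar at first, 6 N with the bar at the stop; it springs shut.
- stop (a point): Nominal foot of the front face of the fixed stop block on the seat, 13.5 mm behind the nose end, 10 mm tall. The handle bar can rise only when its whole width lies between nose end and stop: 3.5 mm of room. Find the stop by feel (the force climbs steeply past the keeper's 6 N), back off 1.5 to 2 mm, lift.
- bay: Fixed low white deck, 150 x 200 x 30 mm (its x, y, z), origin under its centre on the bench, z up. On top, centred, a nest with a grey rim 10 mm tall: inside 90 mm (along x) by 132 mm (along y), nest floor 30 mm above the bench.
- handle (a point): Centre of the carrier's handle bar: flat steel, 10 mm wide (x), 8 mm tall (z), 124 mm long (along its y), top of a rigid bail; legs at y = -60 and +60 mm. It rests across the hook's seat at its middle, between tip and keeper; grip it from above about 36 mm either side of the hook. Axes are the carrier's, z up.
- carrier: White tray 76 mm (x) by 124 mm (y, over the bail legs) by 36 mm tall with six capped vials (tops at 55 mm); about 0.35 kg, can be 0.25 to 0.46. Origin at the centre of its underside, 140 mm below the handle bar's centre, same axes; either way round fits the bay.
- reagent: Bystander: white capped bottle, 60 mm across, 115 mm tall, origin at the centre of its underside. Leave it alone.
- tuberack: Bystander: green tube rack 70 x 150 mm, 82 mm tall with its tubes, origin at the centre of its underside. Leave it alone.
- beaker: Bystander: open steel beaker 64 mm across, 70 mm tall, origin at the centre of its underside. Leave it alone.
Mind the look-alikes: they are no part of the job. What is shaped like the bay but pink is not meant. What is shaped like the carrier but blue is not meant.

How it is judged:
By the outcome, as a careful person would: the job done as asked, in the order asked, and still so for the second after the job is handed in, with the robot touching nothing.
It also fails if it takes over 51 s, if anything falls off the work surface, if the arm or the gripper's body presses on something with over 40 N, if the wrist force passes 120 N, or if a joint passes its speed limit or range.

### The arm

A 7-joint arm with a two-finger parallel gripper is mounted at the origin on the work surface. World frame = base frame: x ahead of the robot, y to its left, z up, the work surface at z = 0. Lengths are in m, angles in rad, forces in N, time in s.
With the tool pointing down it reaches from about 0.4 to 0.75 m from the base axis. Payload 19.5 kg.
Tool frame: the origin (TCP) lies at the very end of the fingers, on their centre line; the grasp point (between the pads) lies 19 mm behind it; y points along the fingers, z is the direction in which the jaws open and shut, and the axes are right-handed (so a half turn about y gives the same grasp; the last joint's range is limited). The gripper opens to 85 mm and grips with 20 to 120 N. Pads are 22 mm wide; open, the fingers measure 114 mm over their backs; the gripper's body (76 mm by 85 mm) begins 54 mm behind the grasp point. The pads swing forward as they close: fully open they stand 13 mm farther back than shut.
Start: joints at [1.093, 0.707, -0.028, 1.485, 0.022, 0.951, -0.075], TCP at [0.243, -0.521, 0.231] pointing down, gripper open.
Joint ranges: [-2.71, 2.71], [-0.32, 2.16], [-1.57, 1.52], [0, 2.45], [-1.46, 4.6], [0, 2.02], [-2.83, 2.83]. Speed limits (rad/s): [1.89, 1.89, 2.57, 2.57, 3.01, 3.01, 3.01].

### API

Orientations are given as a 3x3 rotation matrix whose columns are the frame's x, y, z axes.
In Python, from station import state, capture, sign_off gives the robot as it stands.
- The arm moves only by the tool drive_tool, never from a script. Its argument "targets" is a list that holds one entry, the list of rows, each a list of 7 numbers: the shift along the world's x, y, z in m, then the turn, a rotation vector about the world's x, y, z in rad, then the opening, from -1 (shut) to 1 (fully open), so that 0 is half open. In form: [[[x, y, z, wx, wy, wz, gripper], ...]]. A call has 1 to 8 rows; each row is the pose to reach, as a shift and turn from the pose commanded when the call began; what a row does not reach only later rows make up. A row lasts 1/8 s, in which the tool goes at most 62.5 mm and 10.7 degrees, less where a joint would pass 70% of its speed; a pose out of reach is approached as far as the arm can. A call with a gripper value outside its range is refused whole. The fingers move at their own pace and stop on an object; the grip force is fixed at half the most. Time passes only in rows, so rows that repeat a pose let the fingers close. It gives the time, the measured TCP pose, the force and the opening at its end, in the units of the state.
- state(): the state, without advancing time (a new reading comes with each control period).
- capture(name): name is "side" or "top"; returns a dict with "img" (400x640x3 uint8, red, green, blue), "range_z" (400x640 float32, m along the optical axis (not along the pixel's ray), 0 where there is no reading), "mtx" (3x3 intrinsics, pixels), "rvec" (rotation vector, rad) and "tvec" (3), from world to camera coordinates, as OpenCV has them. Camera axes: x right, y down, z forward; pixel columns grow to the right and rows downward; lengths in m; the calibration is good to about 2 mm. A picture is of the moment at which its call begins.
- sign_off(): hands the job in, once; it reports no verdict.
The state is a dict: "time": time; "joint_pos": joint angles; "dq": joint speeds; "tau": joint torques, N m; "tool_pos": TCP position; "tcp_rot": TCP orientation; "ft_force": force on the tool from outside, world axes, zero at the start; "ft_torque": the same for the moment, N m; "grip_width": finger opening in m.
Only numpy, scipy, OpenCV 4.12 (cv2) and the standard library are available. Lean on these libraries where they do the work, as an engineer would, in place of code of your own. Each camera call takes 0.05 s, during which the arm holds its last target. There are 200 camera calls.

## Working session

There is one attempt and no reset: what is moved stays moved. The work goes in short steps, Python scripts to look and compute and a tool call to move; the robot and the scene stay as the last step left them, time stands still between calls to the robot, and variables do not carry over. Pictures are saved under pics/ and viewed, about 8 in all and at most 12, crops included, and the job is handed in when it is done.

Besides the shell and the picture viewer there is one more tool, called after "Call:" as name([rows], argument=value, ...), one row to a line, values as JSON. drive_tool: Moves the arm, as the interface text tells. Its arguments: {"type":"object","properties":{"targets":{"type":"array"}},"required":["targets"]}

```bash
mkdir -p pics; cat > h.py <<'E'
import numpy as np, cv2
from station import state, capture, sign_off
def cap(n):
    c=capture(n); np.savez(f'{n}.npz',**c); return c
def load(n): return dict(np.load(f'{n}.npz'))
def pts(c):
    """world point of every pixel (400x640x3)"""
    R=cv2.Rodrigues(c['rvec'])[0]; K=c['mtx']; z=c['range_z'].astype(float)
    v,u=np.mgrid[:z.shape[0],:z.shape[1]]
    p=np.stack([(u-K[0,2])/K[0,0]*z,(v-K[1,2])/K[1,1]*z,z],-1)
    w=(p-c['tvec'].ravel())@R; w[z==0]=np.nan; return w
def proj(c,p):
    return cv2.projectPoints(np.array(p,float).reshape(-1,3),c['rvec'],c['tvec'],c['mtx'],None)[0].reshape(-1,2)
E
python3 - <<'E'
from h import *
for n in('side','top'):
    c=cap(n); cv2.imwrite(f'pics/{n}0.png',c['img'][...,::-1])
    R=cv2.Rodrigues(c['rvec'])[0]; print(n,(-R.T@c['tvec'].ravel()).round(3),R[2].round(2))
s=state()
for k in s: print(k,np.round(s[k],3).tolist())
E
```

```text
side [0.162 0.669 0.961] [ 0.31 -0.65 -0.7 ]
top [ 0.412 -0.12   1.371] [ 0.08  0.   -1.  ]
time 0.1
joint_pos [1.093, 0.707, -0.028, 1.485, 0.022, 0.951, -0.075]
dq [-0.001, -0.0, 0.0, -0.001, 0.001, 0.0, -0.0]
tau [0.0, -88.429, 1.236, -23.645, 0.017, 0.005, -0.0]
tool_pos [0.243, -0.521, 0.231]
tcp_rot [[-0.907, -0.0, 0.422], [-0.422, 0.001, -0.907], [0.0, -1.0, -0.001]]
ft_force [0.002, 0.225, 0.27]
ft_torque [-0.037, 0.037, -0.012]
grip_width 0.086
```

View pics/side0.png

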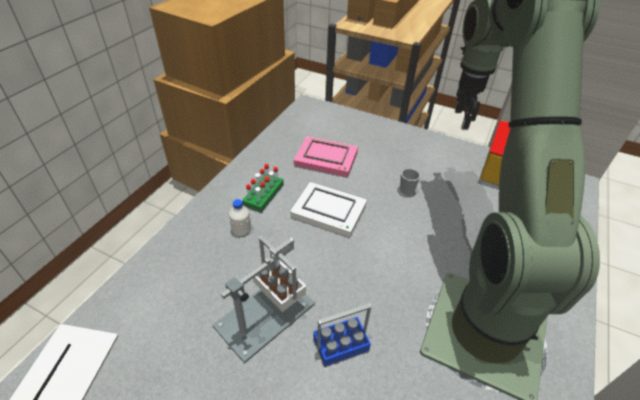

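View pics/top0.png

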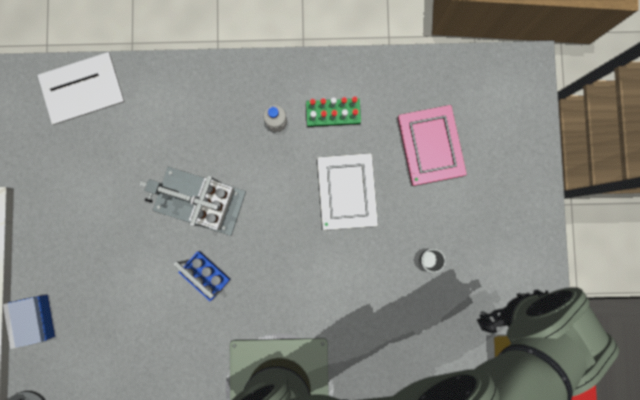

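The views show the stand with the white carrier (top ~(200,200), side ~(265,290)) and the white bay (top ~(348,191)). The pink bay, the blue carrier and the bystanders stand apart from them. I'll enlarge the stand in both views.

```bash
python3 - <<'E'
from h import *
def crop(n,x0,y0,x1,y1,k):
    i=load(n)['img'][y0:y1,x0:x1,::-1]; return cv2.resize(i,None,fx=k,fy=k,interpolation=cv2.INTER_CUBIC)
def grid(i,x0,y0,k):
    for a in range(0,i.shape[1]//k,10):
        cv2.putText(i,str(x0+a),(a*k,8),0,.32,(0,0,255)); cv2.line(i,(a*k,10),(a*k,16),(0,0,255))
    for a in range(10,i.shape[0]//k,10): cv2.putText(i,str(y0+a),(0,a*k+4),0,.32,(0,0,255))
    return i
cv2.imwrite('pics/t1.png',grid(crop('top',135,160,250,240,6),135,160,6))
cv2.imwrite('pics/s1.png',grid(crop('side',208,225,323,365,4),208,225,4))
# depth data
for n in('top','side'):
    w=pts(load(n)); 
    m=(w[...,2]>.17)&(w[...,2]<.27)&(abs(w[...,0]-.62)<.2)&(abs(w[...,1]-.3)<.25)
    v,u=np.nonzero(m); print(n,m.sum(), (u.min(),u.max(),v.min(),v.max()) if m.any() else '')
w=pts(load('top'))
m=(w[...,2]>.02)&(w[...,2]<.06)
img=load('top')['img'].astype(int); m&=(img.min(2)>150)
m[:, :300]=0; m[:,395:]=0; m[:140]=0; m[240:]=0
print('bay',cv2.minAreaRect(w[m][:,:2].astype(np.float32)), np.nanmedian(w[m][:,2]))
E
```

```text
top 813 (np.int64(139), np.int64(219), np.int64(175), np.int64(225))
side 1224 (np.int64(221), np.int64(295), np.int64(236), np.int64(301))
bay ((0.5275731682777405, -0.19508513808250427), (0.20031286776065826, 0.14977000653743744), 3.1127119064331055) 0.030978148757882185
```

View pics/t1.png

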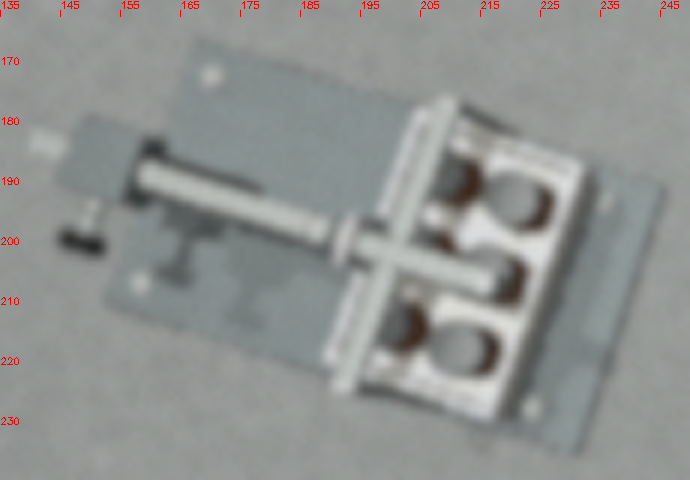

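View pics/s1.png

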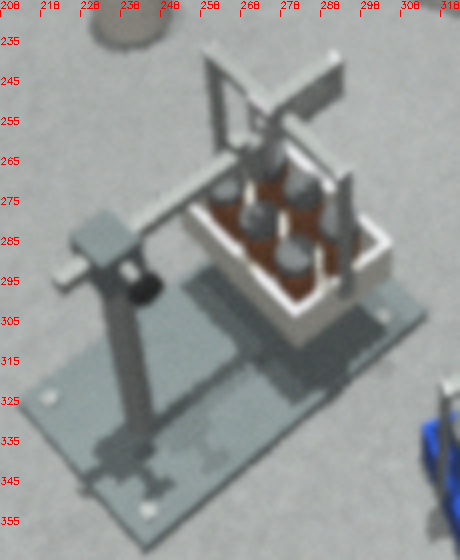

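```bash
python3 - <<'E'
from h import *
def ray(c,u,v,z):
    R=cv2.Rodrigues(c['rvec'])[0]; o=-R.T@c['tvec'].ravel(); d=R.T@np.linalg.inv(c['mtx'])@[u,v,1]; return o+d*(z-o[2])/d[2]
c=load('top'); t=lambda x,y,z: ray(c,135+x/6-.4,160+y/6-.4,z)
A=t(447,100,.208);B=t(343,388,.208)
P={'barA':A,'barB':B,'mid':(A+B)/2,'armpost':t(145,175,.2),'armkeep':t(320,230,.2),'keeper':t(342,240,.226),'nose_end':t(358,242,.222),'tip_out':t(492,281,.222),
'pl1':t(197,38,.005),'pl2':t(664,186,.005),'pl3':t(576,452,.005),'pl4':t(105,300,.005)}
for k,v in P.items(): print(k,v.round(4))
d=A-B; print('bar ang',np.degrees(np.arctan2(d[1],d[0])),np.hypot(*d[:2]))
d=P['armpost']-P['armkeep'];print('arm ang',np.degrees(np.arctan2(d[1],d[0])))
d=P['pl1']-P['pl2'];print('plate ang',np.degrees(np.arctan2(d[1],d[0])));d=P['pl4']-P['pl3'];print(np.degrees(np.arctan2(d[1],d[0])))
d=P['keeper']-P['tip_out'];print('nose ang',np.degrees(np.arctan2(d[1],d[0])),np.hypot(*d[:2]))
# depth check
w=pts(c); m=(w[...,2]>.19)&(w[...,2]<.24); m[:,:130]=0;m[:,225:]=0;m[:160]=0;m[240:]=0
q=w[m]; 
u=np.array([np.cos(np.radians(107)),np.sin(np.radians(107))]) if 0 else None
for n,o in(('top',c),('side',load('side'))):
    w=pts(o); a=A[:2];b=B[:2]; mid=(a+b)/2; L=(a-b)/np.linalg.norm(a-b); N=np.array([-L[1],L[0]])
    q=w[(w[...,2]>.195)&(w[...,2]<.216)]; s=(q[:,:2]-mid)@L; r=(q[:,:2]-mid)@N
    k=(abs(r)<.012)&(abs(s)<.07)&(abs(s)>.012); print(n,k.sum(),'s',s[k].min(),s[k].max(),'r',np.median(r[k]),np.polyfit(s[k],r[k],1),'z',np.median(q[k,2]))
E
```

```text
barA [0.5539 0.141  0.208 ]
barB [0.441  0.1823 0.208 ]
mid [0.4974 0.1616 0.208 ]
armpost [0.5275 0.2631 0.2   ]
armkeep [0.504  0.1935 0.2   ]
keeper [0.4979 0.178  0.226 ]
nose_end [0.4973 0.1728 0.222 ]
tip_out [0.4809 0.1206 0.222 ]
pl1 [0.6103 0.3029 0.005 ]
pl2 [0.5363 0.086  0.005 ]
pl3 [0.4143 0.1277 0.005 ]
pl4 [0.4891 0.3451 0.005 ]
bar ang -20.087038989603734 0.12018523896350934
arm ang 71.37034793628443
plate ang 71.15042625861989
71.01415678918458
nose ang 73.5021280974443 0.05981590917891458
top 205 s -0.061749541268665706 0.06216716593133882 r -2.538306955346169e-05 [-6.59995139e-03  5.74939878e-05] z 0.208074207386463
side 201 s -0.06455280912682584 0.061537487468673824 r 0.0038427139899221857 [-0.00822165  0.00332303] z 0.20519901973953805
```

Bar centre is (0.497, 0.162, 0.204), yaw about -20.4°. The hook arm points along 71°. The bay centre is (0.528, -0.195), with its long axis at about +3°. Grip point: 36 mm towards +x, at (0.531, 0.149).

Call:
drive_tool([
  [[0.03, 0.05, 0.02, 0, 0, -0.1, 1], [0.06, 0.1, 0.04, 0, 0, -0.2, 1], [0.09, 0.15, 0.06, 0, 0, -0.3, 1], [0.12, 0.2, 0.07, 0, 0, -0.4, 1], [0.15, 0.255, 0.07, 0, 0, -0.5, 1], [0.18, 0.31, 0.07, 0, 0, -0.6, 1], [0.21, 0.365, 0.07, 0, 0, -0.7, 1], [0.235, 0.42, 0.07, 0, 0, -0.794, 1]],
])

```text
time: 1.1
tool_pos: [0.4784, -0.0992, 0.3011]
tcp_rot: [[-0.935, -0.0, -0.353], [0.353, 0.0, -0.935], [0.0, -1.0, 0.0]]
ft_force: [0.8, -1.3, 0.0]
grip_width: 0.0857
```

Call:
drive_tool([
  [[0.012, 0.06, 0, 0, 0, 0, 1], [0.025, 0.12, 0, 0, 0, 0, 1], [0.037, 0.175, 0, 0, 0, 0, 1], [0.046, 0.22, 0, 0, 0, 0, 1], [0.0526, 0.2482, -0.02, 0, 0, 0, 1], [0.0526, 0.2482, -0.05, 0, 0, 0, 1], [0.0526, 0.2482, -0.05, 0, 0, 0, 1]],
])

```text
time: 1.98
tool_pos: [0.5295, 0.1469, 0.2499]
tcp_rot: [[-0.937, -0.003, -0.35], [0.35, -0.001, -0.937], [0.003, -1.0, 0.002]]
ft_force: [-0.2, -0.2, 1.4]
grip_width: 0.085
```

```bash
python3 - <<'E'
from h import *
s=state(); print(np.round(s['tool_pos'],4).tolist(),np.round(s['ft_force'],2).tolist())
a=cap('top');b=cap('side')
k=5
i=cv2.resize(a['img'][150:240,145:235,::-1],None,fx=k,fy=k,interpolation=2); j=cv2.resize(b['img'][205:305,220:310,::-1],None,fx=4,fy=4.5,interpolation=2)
cv2.imwrite('pics/g1.png',np.hstack([i,j]))
E
```

```text
[0.5295, 0.1469, 0.2499] [-0.18, -0.18, 1.4]
```

View pics/g1.png

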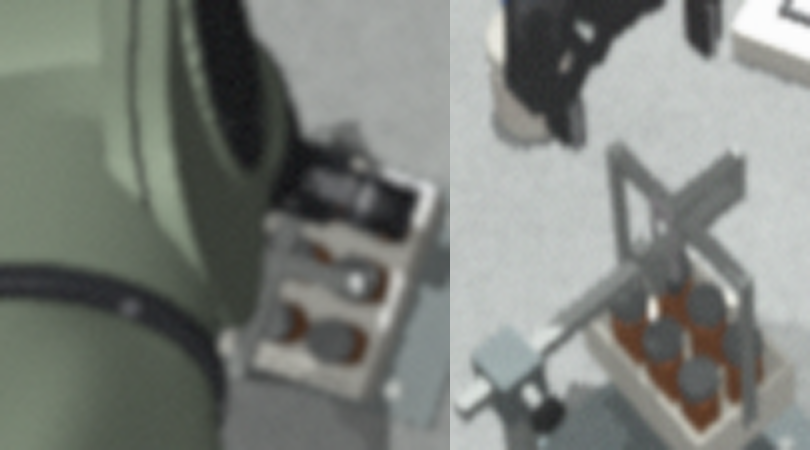

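The side crop shows the open jaws straddling above the bar's far half, clear of everything. Next I descend.

Call:
drive_tool([
  [[0.0005, 0.001, -0.02, 0, 0, 0, 1], [0.0005, 0.001, -0.04, 0, 0, 0, 1], [0.0005, 0.001, -0.055, 0, 0, 0, 1], [0.0005, 0.001, -0.066, 0, 0, 0, 1], [0.0005, 0.001, -0.066, 0, 0, 0, 1]],
])

```text
time: 2.7
tool_pos: [0.5309, 0.1478, 0.1855]
tcp_rot: [[-0.936, 0.0, -0.351], [0.351, 0.0, -0.936], [-0.0, -1.0, -0.0]]
ft_force: [0.2, 0.5, -0.1]
grip_width: 0.0852
```

```bash
python3 - <<'E'
from h import *
s=state(); print(np.round(s['tool_pos'],4).tolist(),np.round(s['ft_force'],2).tolist(),s['grip_width'])
E
```

```text
[0.5309, 0.1478, 0.1855] [0.21, 0.51, -0.12] 0.08520397819553006
```

Call:
drive_tool([
  [[0.0003, 0.001, -0.001, 0, 0, 0, 0], [0.0003, 0.001, -0.001, 0, 0, 0, -0.5], [0.0003, 0.001, -0.001, 0, 0, 0, -0.6], [0.0003, 0.001, -0.001, 0, 0, 0, -0.7], [0.0003, 0.001, -0.001, 0, 0, 0, -0.8], [0.0003, 0.001, -0.001, 0, 0, 0, -1], [0.0003, 0.001, -0.001, 0, 0, 0, -1], [0.0003, 0.001, -0.001, 0, 0, 0, -1]],
])

```text
time: 3.7
tool_pos: [0.5312, 0.149, 0.1843]
tcp_rot: [[-0.937, 0.0, -0.351], [0.351, 0.0, -0.937], [-0.0, -1.0, -0.0]]
ft_force: [-0.1, 1.1, 1.4]
grip_width: 0.0089
```

Call:
drive_tool([
  [[0, 0, 0, 0, 0, 0, -1], [0, 0, 0, 0, 0, 0, -1]],
])

```text
time: 3.95
tool_pos: [0.5312, 0.149, 0.1843]
tcp_rot: [[-0.937, 0.0, -0.351], [0.351, 0.0, -0.937], [-0.0, -1.0, -0.0]]
ft_force: [1.6, 1.8, 2.8]
grip_width: 0.0086
```

```bash
python3 - <<'E'
from h import *
s=state(); print(np.round(s['tool_pos'],4).tolist(),np.round(s['ft_force'],2).tolist(),np.round(s['ft_torque'],2).tolist(),s['grip_width'])
E
```

```text
[0.5312, 0.149, 0.1843] [1.56, 1.81, 2.8] [0.28, -0.16, -0.04] 0.008619241007389207
```

Bar gripped. I'll raise it 2 mm off the seat (the nose underside is 6 mm above it) to take the weight off, then slide back.

Call:
drive_tool([
  [[0, 0, 0.001, 0, 0, 0, -1], [0, 0, 0.002, 0, 0, 0, -1], [0, 0, 0.002, 0, 0, 0, -1], [0, 0, 0.002, 0, 0, 0, -1]],
])

```text
time: 4.45
tool_pos: [0.531, 0.1489, 0.1862]
tcp_rot: [[-0.936, -0.0, -0.351], [0.351, -0.0, -0.936], [0.0, -1.0, 0.0]]
ft_force: [0.0, 0.0, -3.1]
grip_width: 0.0084
```

Call:
drive_tool([
  [[0.0006, 0.0019, 0, 0, 0, 0, -1], [0.0013, 0.0038, 0, 0, 0, 0, -1], [0.0019, 0.0057, 0, 0, 0, 0, -1], [0.0026, 0.0076, 0, 0, 0, 0, -1], [0.0032, 0.0095, 0, 0, 0, 0, -1], [0.0032, 0.0095, 0, 0, 0, 0, -1]],
])

```text
time: 5.2
tool_pos: [0.5343, 0.1584, 0.1862]
tcp_rot: [[-0.937, -0.0, -0.351], [0.351, -0.0, -0.937], [-0.0, -1.0, 0.0]]
ft_force: [-0.6, -1.6, -2.8]
grip_width: 0.0086
```

```bash
python3 - <<'E'
from h import *
s=state(); f=np.array(s['ft_force']);print(np.round(s['tool_pos'],4).tolist(),np.round(f,2).tolist(),np.round(s['ft_torque'],2).tolist(),'along',f[:2]@[.324,.946])
E
```

```text
[0.5343, 0.1584, 0.1862] [-0.59, -1.55, -2.84] [-0.54, -0.01, 0.2] along -1.6615401067683082
```

Keeper contact at 10 mm (about 1.7 N). On in small steps.

Call:
drive_tool([
  [[0.0006, 0.0019, 0, 0, 0, 0, -1], [0.0013, 0.0038, 0, 0, 0, 0, -1], [0.0016, 0.0047, 0, 0, 0, 0, -1], [0.0016, 0.0047, 0, 0, 0, 0, -1]],
])

```text
time: 5.7
tool_pos: [0.5359, 0.1631, 0.1862]
tcp_rot: [[-0.937, -0.0, -0.351], [0.351, -0.0, -0.937], [0.0, -1.0, 0.0]]
ft_force: [-0.4, -4.5, -3.7]
grip_width: 0.0083
```

Call:
drive_tool([
  [[0.0003, 0.0009, 0, 0, 0, 0, -1], [0.0006, 0.0019, 0, 0, 0, 0, -1], [0.0006, 0.0019, 0, 0, 0, 0, -1]],
])

```text
time: 6.08
tool_pos: [0.5365, 0.1651, 0.1863]
tcp_rot: [[-0.937, 0.0, -0.351], [0.351, 0.0, -0.937], [-0.0, -1.0, -0.0]]
ft_force: [-0.4, -4.9, -4.8]
grip_width: 0.0087
```

Call:
drive_tool([
  [[0.0003, 0.0009, 0, 0, 0, 0, -1], [0.0003, 0.0009, 0, 0, 0, 0, -1]],
])

```text
time: 6.32
tool_pos: [0.5368, 0.166, 0.1863]
tcp_rot: [[-0.937, 0.0, -0.351], [0.351, 0.0, -0.937], [-0.0, -1.0, -0.0]]
ft_force: [-0.9, -4.6, -4.0]
grip_width: 0.0087
```

Call:
drive_tool([
  [[0.0002, 0.0005, 0, 0, 0, 0, -1], [0.0002, 0.0005, 0, 0, 0, 0, -1]],
])

```text
time: 6.58
tool_pos: [0.537, 0.1665, 0.1863]
tcp_rot: [[-0.937, 0.0, -0.351], [0.351, 0.0, -0.937], [0.0, -1.0, -0.0]]
ft_force: [-2.6, -4.1, -4.7]
grip_width: 0.0086
```

Call:
drive_tool([
  [[0.0002, 0.0005, 0, 0, 0, 0, -1], [0.0002, 0.0005, 0, 0, 0, 0, -1]],
])

```text
time: 6.82
tool_pos: [0.5372, 0.167, 0.1862]
tcp_rot: [[-0.937, -0.0, -0.351], [0.351, 0.0, -0.937], [0.0, -1.0, -0.0]]
ft_force: [-1.5, -5.2, -5.0]
grip_width: 0.0092
```

Call:
drive_tool([
  [[0.0002, 0.0005, 0, 0, 0, 0, -1], [0.0002, 0.0005, 0, 0, 0, 0, -1]],
])

```text
time: 7.08
tool_pos: [0.5374, 0.1675, 0.1863]
tcp_rot: [[-0.937, 0.0, -0.351], [0.351, 0.0, -0.937], [0.0, -1.0, -0.0]]
ft_force: [-1.7, -4.7, -5.2]
grip_width: 0.0084
```

Call:
drive_tool([
  [[0.0002, 0.0005, 0, 0, 0, 0, -1], [0.0002, 0.0005, 0, 0, 0, 0, -1]],
])

```text
time: 7.32
tool_pos: [0.5376, 0.168, 0.1863]
tcp_rot: [[-0.937, 0.0, -0.351], [0.351, 0.0, -0.937], [0.0, -1.0, -0.0]]
ft_force: [-2.2, -5.0, -4.5]
grip_width: 0.0089
```

Call:
drive_tool([
  [[0.0002, 0.0005, 0, 0, 0, 0, -1], [0.0002, 0.0005, 0, 0, 0, 0, -1]],
])

```text
time: 7.58
tool_pos: [0.5378, 0.1685, 0.1863]
tcp_rot: [[-0.937, 0.0, -0.351], [0.351, 0.0, -0.937], [0.0, -1.0, -0.0]]
ft_force: [-2.4, -4.5, -5.4]
grip_width: 0.0085
```

Call:
drive_tool([
  [[0.0002, 0.0005, 0, 0, 0, 0, -1], [0.0002, 0.0005, 0, 0, 0, 0, -1]],
])

```text
time: 7.82
tool_pos: [0.538, 0.1689, 0.1863]
tcp_rot: [[-0.937, -0.0, -0.351], [0.351, 0.0, -0.937], [0.0, -1.0, -0.0]]
ft_force: [-2.6, -5.4, -3.7]
grip_width: 0.0088
```

Call:
drive_tool([
  [[0.0002, 0.0005, 0, 0, 0, 0, -1], [0.0002, 0.0005, 0, 0, 0, 0, -1]],
])

```text
time: 8.07
tool_pos: [0.5381, 0.1692, 0.1862]
tcp_rot: [[-0.936, -0.0, -0.351], [0.351, -0.0, -0.936], [0.0, -1.0, 0.0]]
ft_force: [-2.9, -6.5, -3.4]
grip_width: 0.0087
```

Call:
drive_tool([
  [[0.0002, 0.0005, 0, 0, 0, 0, -1], [0.0002, 0.0005, 0, 0, 0, 0, -1]],
])

```text
time: 8.32
tool_pos: [0.5382, 0.1694, 0.1862]
tcp_rot: [[-0.936, -0.001, -0.351], [0.351, -0.001, -0.936], [0.0, -1.0, 0.001]]
ft_force: [-3.5, -7.9, -4.2]
grip_width: 0.0089
```

Call:
drive_tool([
  [[0.0002, 0.0005, 0, 0, 0, 0, -1], [0.0002, 0.0005, 0, 0, 0, 0, -1]],
])

```text
time: 8.57
tool_pos: [0.5383, 0.1695, 0.1862]
tcp_rot: [[-0.936, -0.001, -0.351], [0.351, -0.001, -0.936], [0.0, -1.0, 0.002]]
ft_force: [-4.4, -10.7, -3.0]
grip_width: 0.0088
```

```bash
python3 - <<'E'
from h import *
s=state(); f=np.array(s['ft_force']);print(np.round(s['tool_pos'],4).tolist(),np.round(f,2).tolist(),np.round(s['ft_torque'],2).tolist(),'along',f[:2]@[.324,.946])
b=cap('side'); cv2.imwrite('pics/k1.png',cv2.resize(b['img'][215:310,215:315,::-1],None,fx=6,fy=6,interpolation=2))
E
```

```text
[0.5383, 0.1695, 0.1862] [-4.44, -10.66, -3.03] [-2.2, 0.8, 0.43] along -11.522494715777729
```

View pics/k1.png

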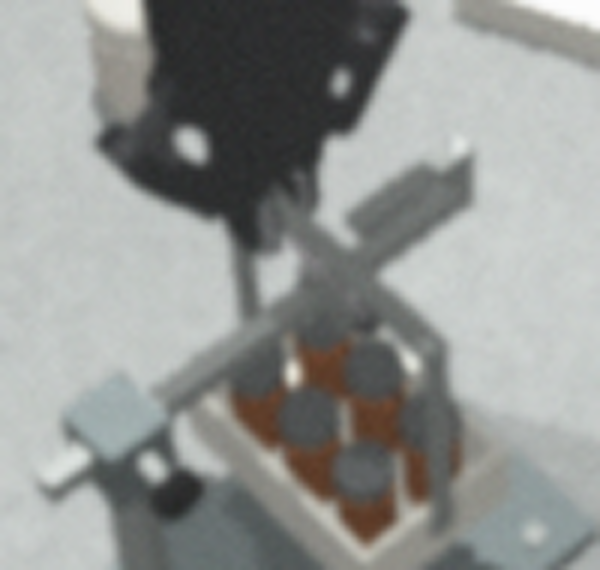

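The side crop shows the bar behind the nose end with the keeper bent back. The force climbs steeply (to 11.5 N) past TCP y≈0.169, so that is the stop. I'll back off about 1.75 mm from first contact.

Call:
drive_tool([
  [[-0.0005, -0.0015, 0, 0, 0, 0, -1], [-0.0011, -0.0032, 0, 0, 0, 0, -1], [-0.0011, -0.0032, 0, 0, 0, 0, -1]],
])

```text
time: 9.0
tool_pos: [0.5375, 0.1673, 0.1864]
tcp_rot: [[-0.937, 0.0, -0.351], [0.351, 0.0, -0.937], [-0.0, -1.0, -0.0]]
ft_force: [-2.7, -3.3, -2.7]
grip_width: 0.0088
```

```bash
python3 - <<'E'
from h import *
s=state(); f=np.array(s['ft_force']);print(np.round(s['tool_pos'],4).tolist(),np.round(f,2).tolist(),np.round(s['ft_torque'],2).tolist(),'along',f[:2]@[.324,.946])
E
```

```text
[0.5375, 0.1673, 0.1864] [-2.66, -3.29, -2.67] [-0.79, 0.4, 0.18] along -3.969223862521715
```

Call:
drive_tool([
  [[0, 0, 0.002, 0, 0, 0, -1], [0, 0, 0.004, 0, 0, 0, -1], [0, 0, 0.006, 0, 0, 0, -1], [0, 0, 0.006, 0, 0, 0, -1]],
])

```text
time: 9.5
tool_pos: [0.5376, 0.1674, 0.1925]
tcp_rot: [[-0.937, 0.001, -0.351], [0.351, 0.0, -0.937], [-0.0, -1.0, -0.001]]
ft_force: [-1.6, -3.1, -3.1]
grip_width: 0.0086
```

Call:
drive_tool([
  [[0, 0, 0.002, 0, 0, 0, -1], [0, 0, 0.004, 0, 0, 0, -1], [0, 0, 0.006, 0, 0, 0, -1], [0, 0, 0.006, 0, 0, 0, -1]],
])

```text
time: 10.0
tool_pos: [0.5376, 0.1674, 0.1985]
tcp_rot: [[-0.937, 0.0, -0.351], [0.351, 0.0, -0.937], [-0.0, -1.0, -0.0]]
ft_force: [-1.7, -2.8, -3.8]
grip_width: 0.0087
```

Call:
drive_tool([
  [[0, 0, 0.003, 0, 0, 0, -1], [0, 0, 0.006, 0, 0, 0, -1], [0, 0, 0.009, 0, 0, 0, -1], [0, 0, 0.012, 0, 0, 0, -1], [0, 0, 0.015, 0, 0, 0, -1], [0, 0, 0.018, 0, 0, 0, -1], [0, 0, 0.018, 0, 0, 0, -1]],
])

```text
time: 10.88
tool_pos: [0.5376, 0.1674, 0.2165]
tcp_rot: [[-0.937, 0.0, -0.35], [0.35, 0.0, -0.937], [-0.0, -1.0, -0.001]]
ft_force: [-0.2, 0.3, -3.2]
grip_width: 0.0085
```

```bash
python3 - <<'E'
from h import *
s=state(); f=np.array(s['ft_force']);print(np.round(s['tool_pos'],4).tolist(),np.round(f,2).tolist(),np.round(s['ft_torque'],2).tolist(),'along',f[:2]@[.324,.946])
b=cap('side'); cv2.imwrite('pics/k2.png',cv2.resize(b['img'][210:310,215:325,::-1],None,fx=6,fy=6,interpolation=2))
E
```

```text
[0.5376, 0.1674, 0.2165] [-0.23, 0.31, -3.23] [-0.01, -0.14, 0.01] along 0.22298132395388534
```

View pics/k2.png

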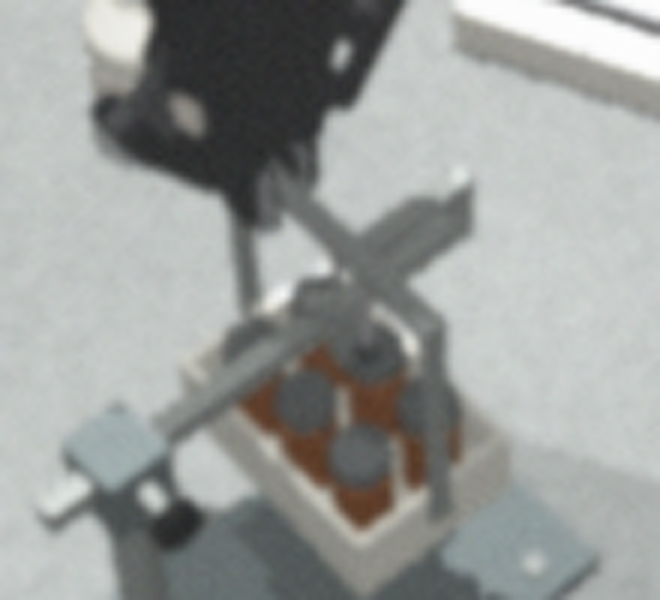

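The bar is clear above the nose and the keeper has sprung shut: the side force is gone and only the 3.2 N weight remains. The hook is still inside the bail, so I move out along -x of the stand, then up.

Call:
drive_tool([
  [[-0.0016, -0.0047, 0, 0, 0, 0, -1], [-0.0042, -0.0123, 0, 0, 0, 0, -1], [-0.0075, -0.0218, 0, 0, 0, 0, -1], [-0.0113, -0.0331, 0, 0, 0, 0, -1], [-0.0152, -0.0445, 0, 0, 0, 0, -1], [-0.0191, -0.0558, 0, 0, 0, 0, -1], [-0.0227, -0.0662, 0, 0, 0, 0, -1], [-0.0259, -0.0757, 0, 0, 0, 0, -1]],
])

```text
time: 11.92
tool_pos: [0.5114, 0.0909, 0.2163]
tcp_rot: [[-0.936, 0.0, -0.351], [0.351, 0.0, -0.936], [-0.0, -1.0, -0.0]]
ft_force: [0.7, -0.3, -2.8]
grip_width: 0.0086
```

Call:
drive_tool([
  [[-0.0039, -0.0114, 0, 0, 0, 0, -1], [-0.0078, -0.0227, 0, 0, 0, 0, -1], [-0.0117, -0.0341, 0, 0, 0, 0, -1], [-0.015, -0.0435, 0, 0, 0, 0, -1], [-0.018, -0.053, 0, 0, 0, 0, -1], [-0.018, -0.053, 0, 0, 0, 0, -1]],
])

```text
time: 12.68
tool_pos: [0.4935, 0.0379, 0.2163]
tcp_rot: [[-0.936, 0.0, -0.352], [0.352, -0.0, -0.936], [-0.0, -1.0, -0.0]]
ft_force: [-0.2, 1.1, -2.8]
grip_width: 0.0088
```

Call:
drive_tool([
  [[0.004, -0.012, 0.003, 0, 0, 0.03, -1], [0.012, -0.04, 0.006, 0, 0, 0.08, -1], [0.023, -0.075, 0.01, 0, 0, 0.15, -1], [0.035, -0.115, 0.01, 0, 0, 0.22, -1], [0.047, -0.155, 0.01, 0, 0, 0.29, -1], [0.058, -0.193, 0.01, 0, 0, 0.35, -1], [0.066, -0.219, 0.01, 0, 0, 0.395, -1], [0.07, -0.231, 0.01, 0, 0, 0.412, -1]],
])

```text
time: 13.68
tool_pos: [0.5638, -0.1934, 0.226]
tcp_rot: [[-0.999, -0.0, 0.053], [-0.053, 0.0, -0.999], [0.0, -1.0, -0.0]]
ft_force: [-0.6, 1.4, -3.6]
grip_width: 0.009
```

Call:
drive_tool([
  [[0, 0, 0, 0, 0, 0, -1], [0, 0, -0.01, 0, 0, 0, -1], [0, 0, -0.02, 0, 0, 0, -1], [0, 0, -0.02, 0, 0, 0, -1], [0, 0, -0.02, 0, 0, 0, -1]],
])

```text
time: 14.3
tool_pos: [0.5637, -0.1923, 0.2064]
tcp_rot: [[-0.999, 0.0, 0.054], [-0.054, 0.0, -0.999], [-0.0, -1.0, -0.0]]
ft_force: [0.3, 0.1, -3.6]
grip_width: 0.0084
```

```bash
python3 - <<'E'
from h import *
s=state(); print(s['time'],np.round(s['tool_pos'],4).tolist(),np.round(s['ft_force'],2).tolist())
o=load('top'); w=pts(o); m=(w[...,2]>.02)&(w[...,2]<.05)&(o['img'].min(2)>140)
m[:, :300]=0; m[:,395:]=0; m[:140]=0; m[240:]=0
print('bay again',cv2.minAreaRect(w[m][:,:2].astype(np.float32)),m.sum())
a=cap('top');b=cap('side')
i=cv2.resize(a['img'][140:240,300:400,::-1],None,fx=4,fy=4,interpolation=2); j=cv2.resize(b['img'][120:250,270:390,::-1],None,fx=4,fy=4,interpolation=2)[:400]
print(cv2.resize(b['img'][120:250,270:390],None,fx=4,fy=4).shape)
cv2.imwrite('pics/p1.png',j if 0 else np.hstack([i,cv2.resize(b['img'][140:240,280:380,::-1],None,fx=4,fy=4,interpolation=2)]))
# side view: depth of tray/bar
w=pts(b); z=w[...,2]; q=w[(abs(w[...,0]-.53)<.13)&(abs(w[...,1]+.195)<.09)&(z>.07)&(z<.122)]
print('tray',len(q),q.min(0).round(3),q.max(0).round(3),cv2.minAreaRect(q[:,:2].astype(np.float32)))
w=pts(a); z=w[...,2]; q=w[(abs(w[...,0]-.53)<.13)&(abs(w[...,1]+.195)<.09)&(z>.1)&(z<.13)]
print('tray top',len(q)); 
if len(q):print(q.min(0).round(3),q.max(0).round(3),cv2.minAreaRect(q[:,:2].astype(np.float32)))
E
```

```text
14.3 [0.5637, -0.1923, 0.2064] [0.28, 0.15, -3.6]
bay again ((0.5276235938072205, -0.19495588541030884), (0.2005249708890915, 0.14993728697299957), 3.0945699214935303) 3992
(520, 480, 3)
tray 700 [ 0.466 -0.232  0.08 ] [ 0.59  -0.147  0.122] ((0.5278356075286865, -0.19028785824775696), (0.12402994930744171, 0.08246812224388123), 2.0154829025268555)
tray top 0
```

View pics/p1.png

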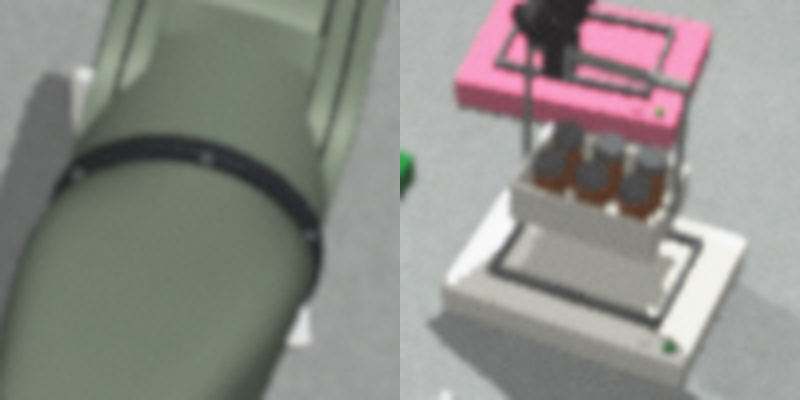

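The side crop shows the carrier upright above the nest. I'll measure its front face against the bay front and rim in that same camera.

```bash
python3 - <<'E'
from h import *
b=load('side'); w=pts(b); x,y,z=w[...,0],w[...,1],w[...,2]; R=np.radians(3.1)
v=-(x-.5276)*np.sin(R)+(y+.195)*np.cos(R); l=(x-.5276)*np.cos(R)+(y+.195)*np.sin(R)
m=(abs(l)<.11)&(v>.02)&(v<.06)&(z>.09)&(z<.118)
for lo,hi in((.086,.095),(.095,.105),(.105,.115)):
    k=(abs(l)<.055)&(v>.02)&(v<.06)&(z>lo)&(z<hi); print('face',lo,k.sum(),np.percentile(v[k],[10,50,90]).round(4),np.polyfit(l[k],v[k],1).round(4))
k=(abs(l)<.09)&(v>.06)&(v<.09)&(z>.008)&(z<.024); print('bay front',k.sum(),np.percentile(v[k],[10,50,90]).round(4),np.polyfit(l[k],v[k],1).round(4))
k=(abs(v)<.045)&(z>.088)&(z<.12)&(abs(l)<.09); print('tray l',np.percentile(l[k],[0,1,99,100]).round(4))
k=(v>.05)&(v<.09)&(z>.024)&(z<.034)&(abs(l)<.13); print('bay l',np.percentile(l[k],[0,1,99,100]).round(4), 'top z',np.median(z[k]).round(4))
# tray lower edge at both ends
for a,c in((-.05,-.02),(-.02,.02),(.02,.05)):
    k=(l>a)&(l<c)&(v>.03)&(v<.05)&(z>.06)&(z<.14); print('z range',np.percentile(z[k],[1,99]).round(4))
# bar
k=(z>.19)&(z<.24)&(abs(v)<.03)&(l<.0)&(l>-.062)
if k.sum(): print('bar slope/z',k.sum(),np.polyfit(l[k],z[k],1).round(4),'v',np.median(v[k]).round(4))
E
```

```text
face 0.086 71 [0.0387 0.041  0.0428] [-0.0076  0.0407]
face 0.095 83 [0.0394 0.0412 0.0436] [0.0095 0.0412]
face 0.105 117 [0.0263 0.0405 0.0431] [0.0066 0.0379]
bay front 207 [0.0741 0.0767 0.0788] [-0.0037  0.0764]
tray l [-0.0616 -0.0596  0.0586  0.0625]
bay l [-0.1012 -0.0994  0.0955  0.098 ] top z 0.0274
z range [0.0837 0.1391]
z range [0.0822 0.1374]
z range [0.0822 0.1358]
bar slope/z 108 [0.2033 0.2287] v 0.0066
```

Call:
drive_tool([
  [[-0.0005, -0.001, -0.008, 0, 0, 0, -1], [-0.0005, -0.001, -0.018, 0, 0, 0, -1], [-0.0005, -0.001, -0.028, 0, 0, 0, -1], [-0.0005, -0.001, -0.038, 0, 0, 0, -1], [-0.0005, -0.001, -0.045, 0, 0, 0, -1], [-0.0005, -0.001, -0.049, 0, 0, 0, -1], [-0.0005, -0.001, -0.05, 0, 0, 0, -1], [-0.0005, -0.001, -0.05, 0, 0, 0, -1]],
])

```text
time: 15.4
tool_pos: [0.5632, -0.1935, 0.1564]
tcp_rot: [[-0.999, 0.0, 0.054], [-0.054, 0.0, -0.999], [-0.0, -1.0, -0.0]]
ft_force: [-0.2, 0.4, -2.5]
grip_width: 0.0088
```

Call:
drive_tool([
  [[0, 0, -0.001, 0, 0, 0, -1], [0, 0, -0.002, 0, 0, 0, -1], [0, 0, -0.003, 0, 0, 0, -1], [0, 0, -0.004, 0, 0, 0, -1], [0, 0, -0.004, 0, 0, 0, -1]],
])

```text
time: 16.02
tool_pos: [0.5631, -0.1935, 0.1522]
tcp_rot: [[-0.999, -0.0, 0.054], [-0.054, 0.0, -0.999], [0.0, -1.0, -0.0]]
ft_force: [0.7, 0.6, -3.0]
grip_width: 0.0085
```

Call:
drive_tool([
  [[0, 0, -0.0005, 0, 0, 0, -1], [0, 0, -0.001, 0, 0, 0, -1], [0, 0, -0.001, 0, 0, 0, -1]],
])

```text
time: 16.4
tool_pos: [0.5631, -0.1934, 0.1512]
tcp_rot: [[-0.999, -0.0, 0.054], [-0.054, 0.0, -0.999], [0.0, -1.0, -0.0]]
ft_force: [0.5, -0.8, -2.7]
grip_width: 0.009
```

Call:
drive_tool([
  [[0, 0, -0.0005, 0, 0, 0, -1], [0, 0, -0.001, 0, 0, 0, -1], [0, 0, -0.001, 0, 0, 0, -1]],
])

```text
time: 16.77
tool_pos: [0.5634, -0.1934, 0.1509]
tcp_rot: [[-0.999, 0.001, 0.054], [-0.054, -0.0, -0.999], [-0.001, -1.0, 0.0]]
ft_force: [-1.1, 2.4, 8.2]
grip_width: 0.0088
```

Touched down at TCP z≈0.151, as expected. I'll ease the push, then open.

Call:
drive_tool([
  [[0, 0, 0.0006, 0, 0, 0, -1], [0, 0, 0.0006, 0, 0, 0, -0.7], [0, 0, 0.0006, 0, 0, 0, -0.6], [0, 0, 0.0006, 0, 0, 0, -0.4], [0, 0, 0.0006, 0, 0, 0, 0], [0, 0, 0.0006, 0, 0, 0, 0.5], [0, 0, 0.0006, 0, 0, 0, 0.5]],
])

```text
time: 17.65
tool_pos: [0.5632, -0.1934, 0.1509]
tcp_rot: [[-0.999, 0.0, 0.054], [-0.054, 0.0, -0.999], [-0.0, -1.0, -0.0]]
ft_force: [0.4, 0.7, -0.4]
grip_width: 0.0648
```

Call:
drive_tool([
  [[0, 0, 0.005, 0, 0, 0, 0.5], [0, 0, 0.015, 0, 0, 0, 0.5], [0, 0, 0.03, 0, 0, 0, 0.5], [0, 0, 0.05, 0, 0, 0, 0.5], [0, 0, 0.08, 0, 0, 0, 0.5], [0, 0, 0.12, 0, 0, 0, 0.5], [0, 0, 0.16, 0, 0, 0, 0.5], [0, 0, 0.16, 0, 0, 0, 0.5]],
])

```text
time: 18.65
tool_pos: [0.5638, -0.1937, 0.3144]
tcp_rot: [[-0.999, 0.005, 0.054], [-0.054, -0.001, -0.999], [-0.005, -1.0, 0.002]]
ft_force: [-0.6, -0.3, -0.9]
grip_width: 0.0637
```

Call:
drive_tool([
  [[-0.03, -0.05, 0, 0, 0, 0, 0.5], [-0.06, -0.1, 0, 0, 0, 0, 0.5], [-0.09, -0.15, 0, 0, 0, 0, 0.5], [-0.12, -0.2, 0, 0, 0, 0, 0.5], [-0.15, -0.25, 0, 0, 0, 0, 0.5], [-0.16, -0.27, 0, 0, 0, 0, 0.5], [-0.16, -0.27, 0, 0, 0, 0, 0.5], [-0.16, -0.27, 0, 0, 0, 0, 0.5]],
])

```text
time: 19.65
tool_pos: [0.4042, -0.4621, 0.3109]
tcp_rot: [[-0.998, 0.001, 0.056], [-0.056, 0.001, -0.998], [-0.001, -1.0, -0.001]]
ft_force: [0.4, 0.0, -0.2]
grip_width: 0.0641
```

```bash
python3 - <<'E'
from h import *
s=state(); print(s['time'],np.round(s['tool_pos'],4).tolist(),np.round(s['ft_force'],2).tolist())
a=cap('top');b=cap('side')
cv2.imwrite('pics/f1.png',np.hstack([cv2.resize(a['img'][140:240,300:400,::-1],None,fx=4,fy=4,interpolation=2),cv2.resize(b['img'][140:240,280:380,::-1],None,fx=4,fy=4,interpolation=2)]))
cv2.imwrite('pics/f2.png',np.vstack([a['img'][:300],b['img'][100:400]])[...,::-1])
R=np.radians(3.1)
for n,o in(('top',a),('side',b)):
    w=pts(o); x,y,z=w[...,0],w[...,1],w[...,2]
    v=-(x-.5276)*np.sin(R)+(y+.195)*np.cos(R); l=(x-.5276)*np.cos(R)+(y+.195)*np.sin(R)
    for nm,lo,hi in(('rim',.061,.07),('vials',.076,.095),('bar',.16,.19)):
        k=(abs(l)<.07)&(abs(v)<.05)&(z>lo)&(z<hi); print(n,nm,k.sum(),'z',np.percentile(z[k],[5,50,95]).round(4),'l',np.percentile(l[k],[1,99]).round(4),'v',np.percentile(v[k],[1,99]).round(4), 'zslope',np.polyfit(l[k],z[k],1)[0].round(3))
E
```

```text
19.65 [0.4042, -0.4621, 0.3109] [0.41, 0.04, -0.21]
top rim 195 z [0.0622 0.0662 0.0696] l [-0.0576  0.058 ] v [-0.0375  0.0385] zslope -0.0
top vials 378 z [0.0809 0.0854 0.0899] l [-0.0442  0.0459] v [-0.0264  0.0288] zslope -0.005
top bar 218 z [0.1692 0.1747 0.1779] l [-0.0618  0.0604] v [-0.0045  0.0054] zslope 0.003
side rim 188 z [0.0613 0.0637 0.0695] l [-0.062   0.0599] v [-0.0331  0.0428] zslope -0.003
side vials 275 z [0.0765 0.0814 0.085 ] l [-0.061   0.0587] v [-0.0257  0.0328] zslope 0.007
side bar 167 z [0.1636 0.1699 0.1726] l [-0.061   0.0598] v [-0.004   0.0095] zslope 0.002
```

View pics/f1.png

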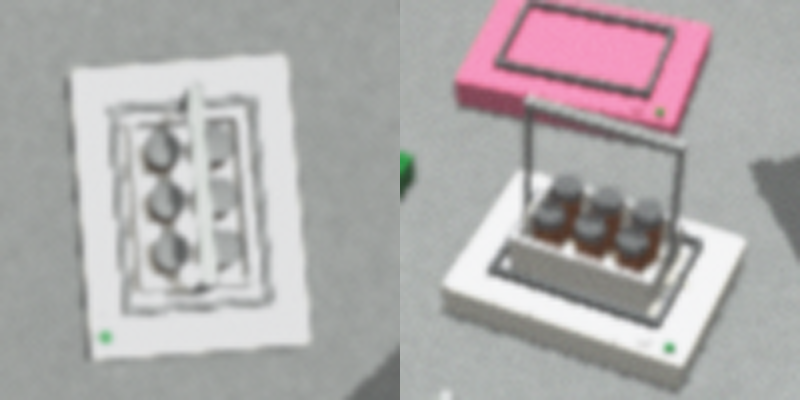

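View pics/f2.png

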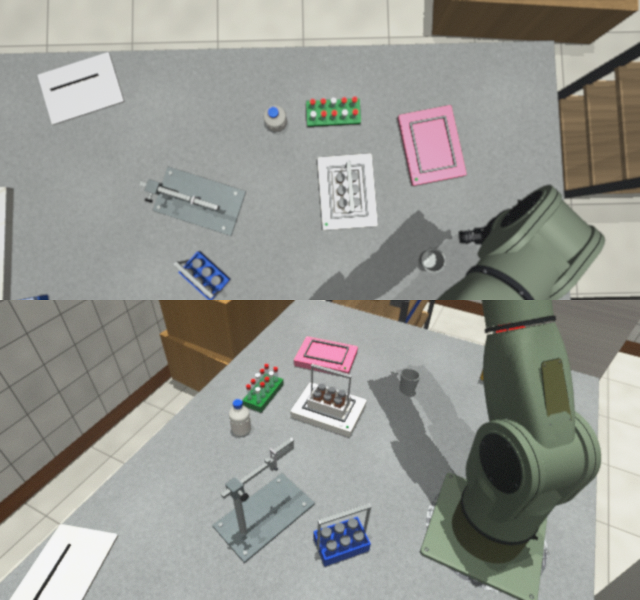

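Both views show the carrier level and centred inside the nest. The tray top is at 66 mm, as expected, and the vial tops at 85 mm. A green lamp is lit on the bay, the bystanders have not moved, and the robot is clear. Handing in.

```bash
python3 -c "
from station import sign_off; print(sign_off())"
```

```text
the job is handed in; nothing more can be done
None
```

The carrier is off the hook and standing upright in the nest of the white bay. The gripper has let go and moved clear, and I handed the job in at 19.7 s of the 51 s allowed.

- **Unhooking:** I gripped the handle bar 36 mm from the hook and slid it back against the keeper. It met the stop about 21 mm along, where the force climbed from about 5 N to 11.5 N, against the 25 N limit. I backed off about 1.7 mm and lifted. The readings taken on the way up showed no snag, and once the bar was clear only the carrier's weight of about 3.2 N remained. It then went out over the hook's nose.
- **Setting down:** The carrier touched the nest floor at the expected height with about 11 N of push. I eased that off before opening the gripper.
- **Last checks:** The top camera has the tray rim at 66 mm, the vial tops at 85 mm and the bar top at 175 mm. That means it is fully down and level, and centred to within about 1 mm. The stand, bystanders, pink bay and blue carrier look unmoved.
- **Disagreements:** The side camera read heights 3 to 5 mm lower than the top camera. It read the bay deck about 3 mm low too, so I put this mainly down to that camera. The gripper also reported about 8.7 mm across the 10 mm bar, but the grip held throughout.

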